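Seat a test strip and hold the gauge arm on its set mark

ROBOT

A 6-joint arm with a two-finger parallel gripper is mounted at the origin on the work surface. World frame = base frame: x ahead of the robot, y to its left, z up, the work surface at z = 0. Lengths are in m, angles in rad, forces in N, time in s.
With the tool pointing down it reaches from about 0.35 to 0.775 m from the base axis. Payload 5.5 kg.
Tool frame: the origin (TCP) lies where the fingers leave the gripper's body, on its centre line; the fingertips stand env.tip_reach ahead of it and the grasp point (between the pads) lies 54 mm ahead of it (env.tip_reach is the distance from the TCP to the fingertips, in m); z points along the fingers, y is the line along which they close (so a half turn about z gives the same grasp; the last joint's range is limited). The gripper opens to 85 mm and grips with 20 to 120 N. Pads are 22 mm wide; open, the fingers measure 114 mm over their backs; the gripper's body (76 mm by 85 mm) begins 54 mm behind the grasp point. The pads swing forward as they close: fully open they stand 13 mm farther back than shut.
Start: joints at [0.963, 0.313, 0.046, 1.304, 0, 1.431], TCP at [0.259, 0.513, 0.304] pointing down, gripper open.
Joint ranges: [-2.76, 2.76], [-0.86, 1.69], [-1.03, 1.26], [-2.2, 2.34], [-1.47, 1.5], [-3.14, 3.14]. Speed limits (rad/s): [2.57, 2.57, 3.14, 3.14, 3.14, 3.14].

INTERFACE

Orientations are given as a unit quaternion [w, x, y, z].
In Python, from workcell import status, optics, hand_in, env gives the robot as it stands.
- The arm moves only by the shell command python3 -m handwheel 'ROWS' [FORCE]. ROWS is a JSON object whose one key "deltas" holds a list of rows, each a list of 5 numbers: the opening, from -1 (shut) to 1 (fully open), then the shift along the tool's x, y, z in units of 40 mm (1.0 is 40 mm), then the turn about the tool's z in units of 10 degrees (1.0 is 10 degrees). In form: {"deltas": [[jaw, x, y, z, roll], ...]}. A call has 1 to 20 rows; each row shifts and turns the commanded pose from where the row before left it, along the tool's axes as they then stand; what a row does not reach is not made up. A row lasts 1/8 s, in which the tool goes at most 62.5 mm and 10.7 degrees, less where a joint would pass 70% of its speed; a pose out of reach is approached as far as the arm can. A call is refused whole if a number of a shift passes 1 or a number of a turn 1, either way. A call with a gripper value outside its range is refused whole. The fingers move at their own pace and stop on an object; FORCE is the grip in N (left out, the last holds). Time passes only in rows, so rows that do not move let the fingers close. It gives the time, the measured TCP pose, the force, the opening and the grip force at its end, in the units of the state.
- status.get_state(): the state, without advancing time (a new reading comes with each control period).
- optics.read_camera(name): name is "scene" or "top" or "wrist"; returns a dict with "frame" (420x560x3 uint8, red, green, blue), "depth" (420x560 float32, m along the optical axis (not along the pixel's ray), 0 where there is no reading), "vfov" (degrees; the focal length in pixels is half the picture's height over the tangent of half this angle, whatever the lens; pixels are square), "cx", "cy" (the principal point, pixels), "origin" and "attitude" of the camera in the world. Camera axes: x right, y down, z forward; pixel columns grow to the right and rows downward; lengths in m; the calibration is good to about 2 mm. The wrist camera is an equidistant fisheye: a pixel r from the principal point sees the ray r / f radians off the axis. A picture is of the moment at which its call begins.
- hand_in(): hands the job in; it is judged then, once.
The state is a dict: "clock": time; "joint_pos": joint angles; "qvel": joint speeds; "tau": joint torques, N m; "tcp_pos": TCP position; "orientation": TCP orientation; "wrist_force": force on the tool from outside, world axes, zero at the start; "ft_torque": the same for the moment, N m; "finger_gap": finger opening in m; "grip_force": force on a finger pad.
Only numpy, scipy, OpenCV 4.12 (cv2) and the standard library are available. Lean on these libraries where they do the work, as an engineer would, in place of code of your own. Each camera call takes 0.05 s, during which the arm holds its last target. There are 200 camera calls.

TASK

Lay the loose pine strip that has a tongue cut on one end (not the plain one) flat in the empty lane of the measuring board, between its two ribs, tongue pointing the same way as on the strip already lying there; set it down rather than drop it, and let go of it. Then squeeze the lock button into the handle of the telescoping gauge arm and, keeping it squeezed, draw the arm out until its pointer stands at the line on the steel rider of the scale. Finish while holding it there, button still squeezed in (let go, it springs back), and leave everything else where it is.

Things in the scene. Friction and masses are not known exactly. Their poses are not given: they have to be found in the camera images.
- board: white laminate measuring board fixed to the bench, 250 mm (its x) by 340 mm (its y), 12 mm thick; origin: centre of its underside. Two lanes along y near its -x edge, the outermost empty. Along its +x side the gauge arm draws out towards +y; outside that stands the aluminium scale rail, 6 mm thick, top 50 mm above the bench, ticks every 10 mm
- lane (a point): middle of the empty lane's floor, 12 mm above the bench, 90 mm towards -x of the board's origin; axes as the board's, lane along y. its two aluminium ribs are 8 mm tall above the floor, 5 mm thick, 230 mm long, 36 mm clear between them
- strip: loose pine strip lying on the bench, 180 x 24 x 24 mm, 40 to 65 g; origin at the centre of its underside, y along it towards the tongue. The last 35 mm on the +y end are a tongue only 10 mm wide (full 24 mm tall)
- strip_mid (a point): centre of the strip, 12 mm above its underside; axes as the strip's
- strip_tongue (a point): end of the strip's tongue, 90 mm towards +y from strip_mid
- gauge_arm (a joint): how far the gauge arm is drawn out, m: 0 home, 0.135 at its stop; grows as the handle moves along the board's +y. While the button is out a catch stops it within 6 mm of home; with the button in it slides against a return spring and friction (3 N near home, 7 N far out). No lock further out: let go, it springs back towards home
- handle_top (a point): top of the arm's black handle, 106 mm above the bench; axes as the board's. Upright block, 26 mm along y; its plain face is 18 mm towards -x, the lock button's face 26 mm towards +x when out (44 mm over both; 38 mm squeezed, middle 1 mm towards +x). Grip these faces from above, 10 to 40 mm below this point; below 56 mm it widens. Nothing near stands above 56 mm
- lock_button: steel lock button plate on the handle's +x side, 24 mm along y, from 66 to 98 mm above the bench, standing 8 mm proud; pressed towards the board's -x, 6 mm at most; sprung: 6 N to start, 9 N fully in; the catch is clear after 3 mm. Its origin is 26 mm towards -x of the outer face, at bench level
- button_face (a point): centre of the button's outer face, 82 mm above the bench; axes as the board's. 8 mm towards -x of pointer when out, 14 mm when fully squeezed
- pointer (a point): tip of the gauge arm's thin steel pointer above the scale rail, 24 mm towards +y and 34 mm towards +x of handle_top, 55 mm above the bench; axes as the board's
- set_mark (a point): the line on top of the dark steel rider (12 mm wide along y) that sits on the outer side of the scale rail, 56 mm above the bench; axes as the board's. The pointer is to stand at the same y of the board as this point
- laid_strip: the tongued strip, same as strip, that already lies in the second lane (58 mm further along the board's +x than the empty one), tongue towards the board's +y; origin at the centre of its underside
- plain_strip: a decoy: strip of the same wood and size, 180 x 24 x 24 mm, but with two plain square ends, lying on the bench; origin at the centre of its underside, y along its length
- jar: clear plastic jar, 60 mm across, 85 mm tall; origin at the centre of its underside
- offcut: wooden offcut 60 x 45 x 20 mm; origin at the centre of its underside
- marker: marker pen lying down, 132 mm long, 17 mm thick; origin under its middle, x along it
- sanding_block: cork sanding block 110 x 65 x 36 mm; origin at the centre of its underside
- glue_bottle: white bottle, 56 mm across, 150 mm tall; origin at the centre of its underside
- screwdriver: screwdriver lying down; x along it
Things that resemble listed ones, but are neither listed nor needed, are in the scene too. What is shaped like the strip but purple or yellow is not meant.

How it is judged:
By the outcome, as a careful person would: the job done as asked, in the order asked, and still so for the second after the job is handed in, while the arm keeps its last pose, push and grip.
It also fails if it takes over 48 s, if anything falls off the work surface, if the arm or the gripper's body presses on something with over 40 N, if the wrist force passes 120 N, or if a joint passes its speed limit or range.

## Working session

There is one attempt and no reset: what is moved stays moved. The work goes in short steps, Python scripts to look and compute and a shell command to move; the robot and the scene stay as the last step left them, time stands still between calls to the robot, and variables do not carry over. Pictures are saved under pics/ and viewed, at most 10 in all, crops included, and the job is handed in when it is done.

```bash
mkdir -p pics; ls; cat > h.py <<'E'
import numpy as np, cv2
from workcell import status, optics, env
from scipy.spatial.transform import Rotation as R
def q(a): a=np.asarray(a,float); return R.from_quat(a[[1,2,3,0]]).as_matrix() if a.shape==(4,) else a
def shot(n):
    d=optics.read_camera(n); d['R']=q(d['attitude']); d['o']=np.array(d['origin']); d['f']=210/np.tan(np.radians(d['vfov'])/2); return d
def ray(d,u,v):
    a=np.array([(u-d['cx'])/d['f'],(v-d['cy'])/d['f'],1.])
    if d.get('fish'):
        r=np.hypot(a[0],a[1]); a=np.array([a[0]/r*np.sin(r),a[1]/r*np.sin(r),np.cos(r)]) if r>0 else a
    return d['R']@a
def onz(d,u,v,z):
    w=ray(d,u,v); return d['o']+w*(z-d['o'][2])/w[2]
def cloud(d):
    v,u=np.mgrid[0:420,0:560]; z=d['depth']
    return np.stack([(u-d['cx'])/d['f']*z,(v-d['cy'])/d['f']*z,z],-1)@d['R'].T+d['o']
E
python3 - <<'E'
from h import *
print(env.tip_reach, status.get_state())
for n in('top','scene'):
    d=shot(n); print(n,d['vfov'],d['cx'],d['cy'],d['o'],d['R'].round(3).tolist())
    cv2.imwrite(f'pics/{n}0.png',d['frame'][...,::-1]); np.savez(f'{n}0.npz',**d)
E
```

```text
pics
0.0726 {'clock': 0.0, 'joint_pos': array([9.63401081e-01, 3.13995625e-01, 4.49665498e-02, 1.30359584e+00,
       2.85273411e-05, 1.43118217e+00]), 'qvel': array([ 0.00048616, -0.00184729, -0.00067931,  0.00081019,  0.00197369,
        0.00077942]), 'tau': array([-2.97619717e-04, -4.80626357e+01,  2.98534620e+01,  1.94411696e-02,
       -2.40120162e-04, -2.29770029e-05]), 'tcp_pos': array([0.25906075, 0.51290574, 0.30300638]), 'orientation': array([-3.46887739e-04,  2.31763796e-01,  9.72771662e-01, -8.46050824e-04]), 'wrist_force': array([0.11419174, 0.89719015, 0.06137558]), 'ft_torque': array([-0.06602286,  0.00502984,  0.02635771]), 'grip_force': 0.0, 'finger_gap': 0.08563148585410209}
top 53.81826800347562 280.2219217683393 213.66633670988892 [0.46981238 0.0209977  1.20441351] [[-0.02, -0.996, 0.085], [-1.0, 0.021, 0.012], [-0.013, -0.084, -0.996]]
scene 48.64808728989729 273.1373875064881 209.9478882474343 [0.96766537 0.8550114  0.87669136] [[-0.894, 0.295, -0.337], [0.448, 0.579, -0.682], [-0.006, -0.76, -0.65]]
```

View pics/top0.png

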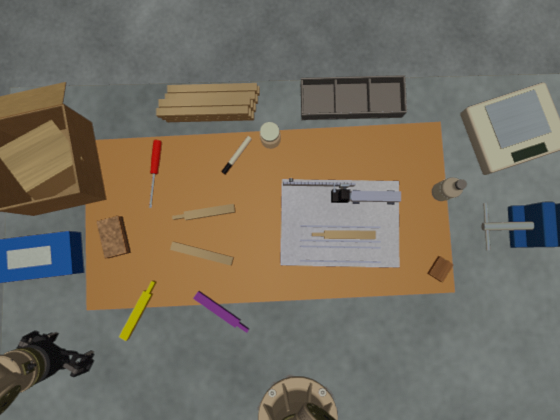

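View pics/scene0.png

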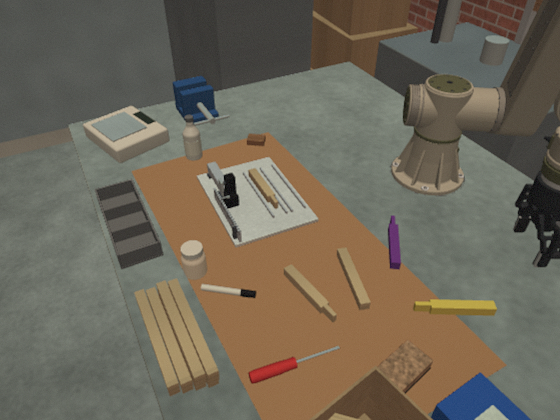

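Candidates for the tongued pine strip, in top-view pixels:
- (204,212): pine, tongue at its left end (178,217).
- (202,253): pine, both ends plain.
- (345,235): the strip already laid.
- (221,311) purple and (137,310) yellow: excluded by colour.
- (208,100): stack of planks off the bench.

I choose (204,212) and check it in a close crop.

```bash
python3 - <<'E'
from h import *
d=dict(np.load('top0.npz')); im=d['frame'][...,::-1]
a=cv2.resize(im[195:270,160:250],None,fx=4.4,fy=4.4,interpolation=cv2.INTER_CUBIC)
b=cv2.resize(im[170:275,270:410],None,fx=5.5,fy=5.5,interpolation=cv2.INTER_CUBIC)
cv2.imwrite('pics/strip1.png',a);cv2.imwrite('pics/board1.png',b)
P=cloud(d); 
z=P[...,2]; print('bench z',np.median(z[225:240,150:165]),'noise',z[225:240,140:165].std(),'board',np.median(z[255:265,300:390]))
hsv=cv2.cvtColor(im,cv2.COLOR_BGR2HSV)
for n,(u,v) in dict(bench=(150,230),strip=(210,211),plain=(200,253),laid=(350,235),board=(300,210),handle=(341,196)).items(): print(n,hsv[v,u],z[v,u])
E
```

```text
bench z -0.0003561067192092704 noise 0.06215938495567303 board 0.012603518652207324
bench [ 16 148 159] -0.0003956873144927986
strip [ 19  97 153] 0.027113947779836556
plain [ 19  98 154] 0.025321340282147053
laid [ 19  96 154] 0.036867250263307616
board [120   5 162] 0.009944634189286372
handle [ 0 35 29] 0.10620073059451252
```

View pics/strip1.png

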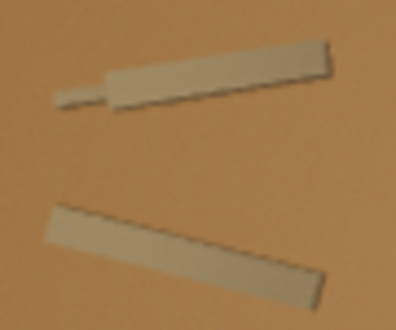

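View pics/board1.png

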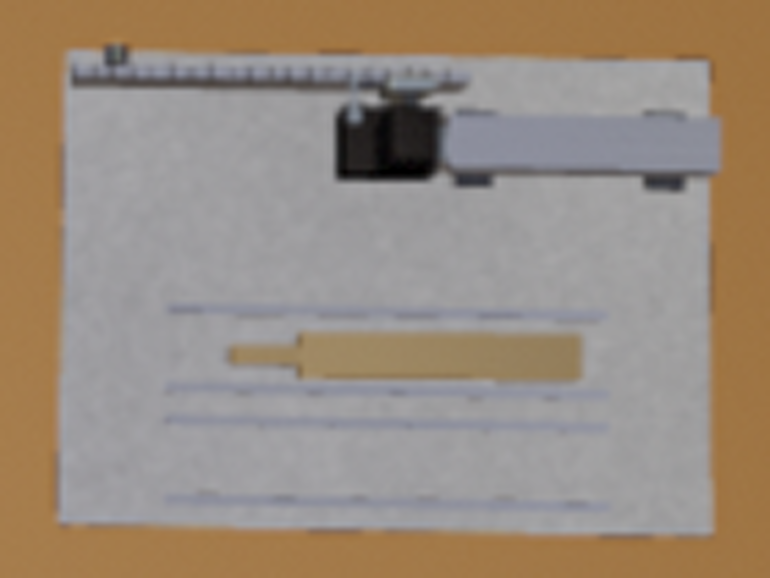

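The strip crop confirms the choice: the upper strip has a stepped tongue at crop (80,97), top px about (178,217), and the lower one is plain. In the board crop, the empty lane is the lowest pair of ribs (crop rows 425–500). The handle is at crop (388,143), the pointer at (354,100), and the rider at (116,55).

```bash
cat > m.py <<'E'
from h import *
def comp(mask,u,v,rad=8):
    n,l,s,c=cv2.connectedComponentsWithStats(mask.astype(np.uint8)); k=l[v-rad:v+rad,u-rad:u+rad]; k=np.bincount(k[k>0]).argmax(); return l==k
def world(d,m,z):
    c=max(cv2.findContours(m.astype(np.uint8),cv2.RETR_EXTERNAL,cv2.CHAIN_APPROX_NONE)[0],key=cv2.contourArea)[:,0]
    return np.array([onz(d,u,v,z)[:2] for u,v in c])
def strip(d,hsv,u,v,z):
    m=comp((hsv[...,1]<124)&(hsv[...,1]>60)&(hsv[...,2]>110),u,v)
    p=world(d,m,z).astype(np.float32); (c,s,a)=cv2.minAreaRect(p*1000); 
    vv,uu=np.nonzero(m); e=np.linalg.eigh(np.cov(p.T))[1][:,1]; e=e*np.sign(e[1])
    # long axis from rect
    b=cv2.boxPoints((c,s,a)); e1=b[1]-b[0]; e2=b[2]-b[1]; e=e1 if np.hypot(*e1)>np.hypot(*e2) else e2
    e=e/np.hypot(*e); e*=np.sign(e[1]); 
    return np.array(c),sorted(s),np.degrees(np.arctan2(-e[0],e[1])),p*1000
E
python3 - <<'E'
from m import *
d=dict(np.load('top0.npz')); im=d['frame'][...,::-1]; hsv=cv2.cvtColor(np.ascontiguousarray(im),cv2.COLOR_BGR2HSV)
for n,u,v,z in(('strip',210,211,.024),('plain',200,253,.024),('laid',350,235,.036)):
    c,s,a,p=strip(d,hsv,u,v,z); print(n,c.round(1),np.round(s,1),'yaw',round(a,2))
    if n=='strip':
        a=np.radians(a); e=np.array([-np.sin(a),np.cos(a)]); nn=np.array([e[1],-e[0]])
        t=(p-c)@e; w=(p-c)@nn
        for lo,hi in((-85,-10),(-10,50),(60,90)): k=(t>lo)&(t<hi); print(lo,hi,w[k].min().round(1),w[k].max().round(1))
m=cv2.morphologyEx((hsv[...,1]<45).astype(np.uint8),cv2.MORPH_CLOSE,np.ones((9,9)))
m=comp(m>0,300,215); p=world(d,m,.012)*1000
# edges of the board: fit lines
lo=p.min(0);hi=p.max(0);print('board ext',lo,hi)
r=cv2.minAreaRect(p.astype(np.float32));print(r)
for n,(u,v),z in(('pointer',(334.4,187),.055),('rider',(291,180),.056),('rib1',(345,246.8+.3),.02),('rib2',(345,261.2),.02)): print(n,onz(d,u,v,z)*1000)
P=cloud(d)*1000; k=(P[...,2]>95)&(P[...,2]<115); k[:,:300]=0;k[:,380:]=0; k[:170]=0;k[230:]=0
print('handle top',k.sum(),P[k].min(0),P[k].max(0),P[k].mean(0))
E
```

```text
strip [578.8 256.9] [ 25.7 179.8] yaw 8.07
-85 -10 -12.9 12.7
-10 50 -12.9 12.9
60 90 -5.8 6.0
plain [462.3 262.7] [ 24.9 180.6] yaw -15.53
laid [ 506.4 -142.4] [ 19.7 177.2] yaw -1.17
board ext [ 414.27631596 -312.9535856 ] [674.62902868  35.54860865]
((542.3330078125, -137.32485961914062), (342.57611083984375, 250.22532653808594), 87.10233306884766)
pointer [ 639.08848783 -118.6952451    55.        ]
rider [661.40327769   2.2745483   56.        ]
rib1 [ 470.96655146 -147.72954216   20.        ]
rib2 [ 431.07884174 -146.40831015   20.        ]
handle top 132 [ 599.07774372 -154.04616308   95.0542609 ] [ 643.54477459 -128.01446044  111.11237045] [ 617.40115876 -141.19323049  103.78076076]
```

```bash
python3 - <<'E'
from m import *
d=dict(np.load('top0.npz')); c=lambda x,y:(270+(x+.5)/5.5-.5,170+(y+.5)/5.5-.5)
pts={}
for n,l,r,z in(('ribA',(165,421),(608,428),.02),('ribB',(165,498),(608,505),.02),('rib2',(168,310),(606,317),.02),('board-x',(58,523),(714,535),.012),('board+x',(65,50),(710,60),.012),('laid',(300,378),(580,381),.036)):
    a,b=(onz(d,*c(*k),z)*1000 for k in(l,r)); e=a-b; print(n,a[:2].round(1),b[:2].round(1),'mid',((a+b)/2)[:2].round(1),'len',np.hypot(*e[:2]).round(1),'yaw',np.degrees(np.arctan2(-e[0],e[1])).round(2))
# sub-pixel board edges by saturation gradient
im=d['frame'][...,::-1]; s=cv2.cvtColor(np.ascontiguousarray(im),cv2.COLOR_BGR2HSV)[...,1].astype(float)
def cross(line):  # crossing of 75
    k=np.nonzero((line[:-1]<75)!=(line[1:]<75))[0][0]; return k+(75-line[k])/(line[k+1]-line[k])
def fit(p):
    p=np.array(p)[:,:2]*1000; vx,vy,x,y=cv2.fitLine(p.astype(np.float32),cv2.DIST_HUBER,0,.01,.01).ravel(); return np.array([x,y]),np.array([vx,vy])*(1 if abs(vx)>abs(vy) and vx>0 or abs(vy)>abs(vx) and vy>0 else -1)
low=fit([onz(d,u,255+cross(s[255:280,u]),.012) for u in range(285,396,3)])
lef=fit([onz(d,290-cross(s[v,290:270:-1]),v,.012) for v in range(195,262,3)])
rig=fit([onz(d,390+cross(s[v,390:410]),v,.012) for v in range(212,262,3)])
for n,l in(('-x edge',low),('+y edge',lef),('-y edge',rig)): print(n,l[0],'angle',np.degrees(np.arctan2(-l[1][0],l[1][1])).round(2))
def X(a,b): t=np.linalg.solve(np.c_[a[1],-b[1]],b[0]-a[0]); return a[0]+a[1]*t[0]
A,B=X(low,lef),X(low,rig); e=(A-B)/np.linalg.norm(A-B); n=np.array([e[1],-e[0]])
print('corner',A,B,np.linalg.norm(A-B)); C=(A+B)/2+125*n; print('centre',C,'lane',C-90*n,'yaw',np.degrees(np.arctan2(-e[0],e[1])))
E
```

```text
ribA [476.3 -18.6] [ 468.1 -247.4] mid [ 472.2 -133. ] len 229.0 yaw -2.05
ribB [436.6 -17.6] [ 428.5 -245.8] mid [ 432.6 -131.7] len 228.3 yaw -2.02
rib2 [533.9 -21.5] [ 525.5 -248.7] mid [ 529.7 -135.1] len 227.3 yaw -2.1
board-x [424.5  38.1] [ 411.8 -301.8] mid [ 418.1 -131.8] len 340.1 yaw -2.15
board+x [673.2  29.4] [ 660.4 -310.6] mid [ 666.8 -140.6] len 340.3 yaw -2.17
laid [496.8 -87.6] [ 492.3 -230.5] mid [ 494.5 -159.1] len 142.9 yaw -1.78
-x edge [ 417.58624 -122.09698] angle -2.21
+y edge [527.1763    35.390373] angle -92.35
-y edge [ 508.30765 -303.88376] angle -92.33
corner [423.81558   39.632637] [ 410.737   -299.92096] 339.80536
centre [ 542.1837  -134.95522] lane [ 452.2504  -131.49126] yaw -2.2057707
```

```bash
cat > plan.py <<'E'
import sys; from h import *
def go(x,y,z,yaw):  # mm, tool-y direction angle deg in world
    s=status.get_state(); M=q(s['orientation']); a=np.degrees(np.arctan2(M[1,1],M[0,1]))
    t=(a-yaw+90)%180-90; r=np.radians(yaw if abs((a-t-yaw+180)%360-180)<1 else yaw+180)
    ty=np.array([np.cos(r),np.sin(r),0]); tz=np.array([0,0,-1.]); tx=np.cross(ty,tz)
    D=np.array([x,y,z])-s['tcp_pos']*1000
    print('t',round(s['clock'],2),'tcp',(s['tcp_pos']*1000).round(1),'yaw',a.round(2),'tilt',M[:,2].round(3),'gap',round(s['finger_gap']*1000,1),'grip',round(s['grip_force'],1),'F',s['wrist_force'].round(1))
    print('turn first',(t/10).round(3),'then shift',(np.array([tx@D,ty@D,tz@D])/40).round(3))
go(*map(float,sys.argv[1:]))
E
python3 plan.py 580.1 248 160 8.07
python3 -m handwheel '{"deltas":[[1,0,0,0,0.92],[1,0,0,0,0.92],[1,0,0,0,0.92],[1,0,0,0,0.92],[1,0,0,0,0.92],[1,0,0,0,0.92]]}' 40
python3 plan.py 580.1 248 160 8.07
```

```text
t 0.1 tcp [259.1 513.  303.1] yaw 63.2 tilt [-0.001 -0.001 -1.   ] gap 85.3 grip 0.0 F [ 0.   0.1 -0.3]
turn first 5.513 then shift [-7.685  7.016  3.577]
clock: 0.85
tcp_pos: [0.2592, 0.513, 0.3034]
orientation: [0.0, 0.658, 0.753, -0.001]
wrist_force: [-0.3, 0.7, 0.3]
finger_gap: 0.0852
grip_force: 0.0
t 0.85 tcp [259.2 513.  303.4] yaw 7.69 tilt [-0.001 -0.001 -1.   ] gap 85.2 grip 0.0 F [-0.3  0.7  0.3]
turn first -0.038 then shift [-7.687  7.014  3.584]
```

```bash
python3 -m handwheel '{"deltas":[[1,-0.4,0.35,0,-0.04],[0.6,-0.75,0.7,0.3,0],[0.6,-0.75,0.7,0.4,0],[0.6,-0.75,0.7,0.4,0],[0.6,-0.75,0.7,0.4,0],[0.6,-0.75,0.7,0.4,0],[0.6,-0.75,0.7,0.4,0],[0.6,-0.75,0.7,0.4,0],[0.6,-0.75,0.7,0.4,0],[0.6,-0.75,0.7,0.4,0],[0.6,-0.54,0.36,0.08,0],[0.6,0,0,0,0],[0.6,0,0,0,0]]}' 40
python3 plan.py 580.1 248 83.5 8.07
python3 - <<'E'
from h import *
d=shot('wrist'); cv2.imwrite('pics/wrist2.png',d['frame'][...,::-1])
E
```

```text
clock: 2.48
tcp_pos: [0.581, 0.25, 0.1605]
orientation: [-0.0, 0.653, 0.757, -0.0]
wrist_force: [-0.8, 0.1, 0.6]
finger_gap: 0.0683
grip_force: 0.0
t 2.48 tcp [581.  250.  160.5] yaw 8.4 tilt [-0.001  0.    -1.   ] gap 68.3 grip 0.0 F [-0.8  0.1  0.6]
turn first 0.033 then shift [-0.047 -0.028  1.924]
```

View pics/wrist2.png

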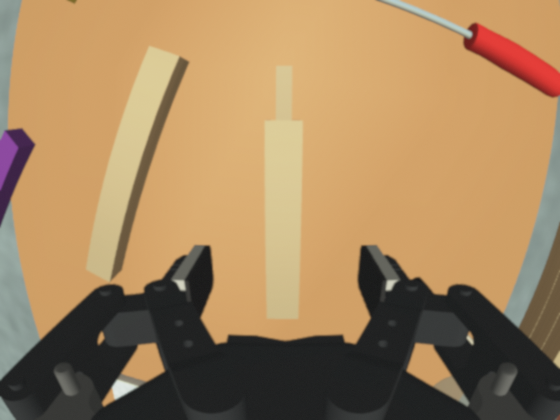

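The wrist view shows the tongued strip centred between the open fingers: tongue end at (284,68), rear end at (283,318), fingers at columns 200 and 370. I descend and grip.

```bash
python3 -m handwheel '{"deltas":[[0.6,-0.05,-0.03,0.5,0.03],[0.6,0,0,0.6,0],[0.6,0,0,0.5,0],[0.6,0,0,0.32,0],[0.6,0,0,0,0],[-0.6,0,0,0,0],[-0.6,0,0,0,0],[-0.6,0,0,0,0],[-0.6,0,0,0,0],[-0.6,0,0,0,0]]}' 40
python3 plan.py 580.1 248 83.5 8.07
```

```text
clock: 3.78
tcp_pos: [0.5814, 0.2478, 0.085]
orientation: [0.001, 0.655, 0.755, 0.001]
wrist_force: [-0.5, 0.0, 5.5]
finger_gap: 0.0231
grip_force: 40.0
t 3.77 tcp [581.4 247.8  85. ] yaw 8.09 tilt [ 0.002  0.001 -1.   ] gap 23.1 grip 40.0 F [-0.5  0.   5.5]
turn first 0.002 then shift [ 0.009 -0.032  0.037]
```

```bash
python3 -m handwheel '{"deltas":[[-0.6,0,0,-0.3,0],[-0.6,0,0,-0.6,0],[-0.6,0,0,-0.6,0],[-0.6,0,0,-0.6,0],[-0.6,0,0,-0.3,0.5],[-0.6,0,0,0,0.53],[-0.6,0,0,0,0]]}' 40
python3 plan.py 451.9 -140.5 150 -2.2
```

```text
clock: 4.65
tcp_pos: [0.5805, 0.2476, 0.1803]
orientation: [-0.0, 0.72, 0.694, 0.0]
wrist_force: [-0.9, 0.6, -0.5]
finger_gap: 0.0231
grip_force: 39.3
t 4.65 tcp [580.5 247.6 180.3] yaw -2.15 tilt [-0.  0. -1.] gap 23.1 grip 39.3 F [-0.9  0.6 -0.5]
turn first 0.005 then shift [-9.818 -2.84   0.758]
```

```bash
python3 -m handwheel '{"deltas":[[-0.6,-0.4,-0.1,0,0],[-0.6,-0.8,-0.23,0,0],[-0.6,-0.9,-0.26,0,0],[-0.6,-0.9,-0.26,0,0],[-0.6,-0.9,-0.26,0,0],[-0.6,-0.9,-0.26,0,0],[-0.6,-0.9,-0.26,0,0],[-0.6,-0.9,-0.26,0,0],[-0.6,-0.9,-0.26,0.1,0],[-0.6,-0.9,-0.26,0.2,0],[-0.6,-0.7,-0.24,0.2,0],[-0.6,-0.5,-0.15,0.2,0],[-0.6,-0.12,-0.03,0.06,0],[-0.6,0,0,0,0],[-0.6,0,0,0,0]]}' 40
python3 plan.py 451.9 -140.5 97 -2.2
python3 - <<'E'
from h import *
d=shot('wrist'); cv2.imwrite('pics/wrist3.png',d['frame'][...,::-1])
E
```

```text
clock: 6.52
tcp_pos: [0.4527, -0.136, 0.1497]
orientation: [0.0, 0.72, 0.694, 0.0]
wrist_force: [0.2, 0.9, -0.2]
finger_gap: 0.0226
grip_force: 39.3
t 6.53 tcp [ 452.7 -136.   149.7] yaw -2.14 tilt [ 0.  0. -1.] gap 22.6 grip 39.3 F [ 0.2  0.9 -0.2]
turn first 0.006 then shift [-0.113 -0.016  1.319]
```

View pics/wrist3.png

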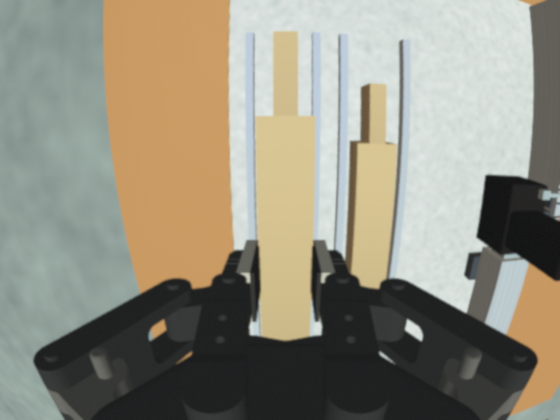

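The wrist view shows the strip held straight between the empty lane's ribs (columns 249 and 316, tongue at 274–297). Its tongue points the same way as the laid strip's at (373,110). I lower it.

```bash
python3 -m handwheel '{"deltas":[[-0.6,-0.11,-0.02,0.4,0],[-0.6,0,0,0.4,0],[-0.6,0,0,0.3,0],[-0.6,0,0,0.12,0],[-0.6,0,0,0,0],[-0.6,0,0,0,0]]}' 40
python3 plan.py 451.9 -140.5 97 -2.2
python3 -m handwheel '{"deltas":[[-0.6,0,0,0.03,0],[-0.6,0,0,0.03,0],[-0.6,0,0,0,0]]}' 40
python3 plan.py 451.9 -140.5 97 -2.2
```

```text
clock: 7.32
tcp_pos: [0.452, -0.141, 0.1011]
orientation: [0.0, 0.721, 0.693, 0.0]
wrist_force: [-0.1, -0.6, -1.0]
finger_gap: 0.0228
grip_force: 39.3
t 7.33 tcp [ 452.  -141.   101.1] yaw -2.19 tilt [ 0.001 -0.    -1.   ] gap 22.8 grip 39.3 F [-0.1 -0.6 -1. ]
turn first 0.001 then shift [ 0.012 -0.003  0.103]
clock: 7.7
tcp_pos: [0.4515, -0.1409, 0.0983]
orientation: [-0.0, 0.721, 0.693, 0.0]
wrist_force: [-0.5, 0.2, -0.3]
finger_gap: 0.0227
grip_force: 39.3
t 7.7 tcp [ 451.5 -140.9   98.3] yaw -2.21 tilt [ 0.  0. -1.] gap 22.7 grip 39.3 F [-0.5  0.2 -0.3]
turn first -0.001 then shift [0.01  0.008 0.032]
```

```bash
python3 -m handwheel '{"deltas":[[-0.6,0,0,0.03,0],[-0.6,0,0,0,0],[-0.6,0,0,0,0]]}' 40
python3 -m handwheel '{"deltas":[[-0.6,0,0,0.02,0],[-0.6,0,0,0,0],[-0.6,0,0,0,0]]}' 40
```

```text
clock: 8.07
tcp_pos: [0.4516, -0.1409, 0.097]
orientation: [-0.0, 0.721, 0.693, 0.0]
wrist_force: [0.1, 1.2, -0.5]
finger_gap: 0.0223
grip_force: 39.3
clock: 8.45
tcp_pos: [0.4516, -0.1409, 0.097]
orientation: [0.0, 0.721, 0.693, 0.0]
wrist_force: [-1.9, 1.4, 6.7]
finger_gap: 0.0229
grip_force: 40.2
```

```bash
python3 -m handwheel '{"deltas":[[-0.42,0,0,0,0],[-0.35,0,0,0,0],[-0.25,0,0,0,0],[-0.1,0,0,0,0],[0,0,0,0,0],[0,0,0,0,0],[0,0,0,-0.2,0],[0,0,0,-0.5,0],[0,0,0,-0.9,0],[0,0,0,-0.9,0],[0.5,0,0,-0.9,0],[0.6,0,0,-0.6,0],[0.6,0,0,0,0]]}' 40
python3 - <<'E'
from m import *
d=shot('wrist'); cv2.imwrite('pics/wrist4.png',d['frame'][...,::-1])
E
python3 plan.py 617 -141 200 -2.2
```

```text
clock: 10.07
tcp_pos: [0.4527, -0.1414, 0.2587]
orientation: [0.002, 0.721, 0.693, 0.001]
wrist_force: [-0.1, 0.3, -0.6]
finger_gap: 0.0681
grip_force: 0.0
t 10.12 tcp [ 452.  -141.1  257.2] yaw -2.2 tilt [ 0.002 -0.001 -1.   ] gap 68.2 grip 0.0 F [ 0.5  0.1 -0.8]
turn first -0.0 then shift [0.16  4.123 1.429]
```

View pics/wrist4.png

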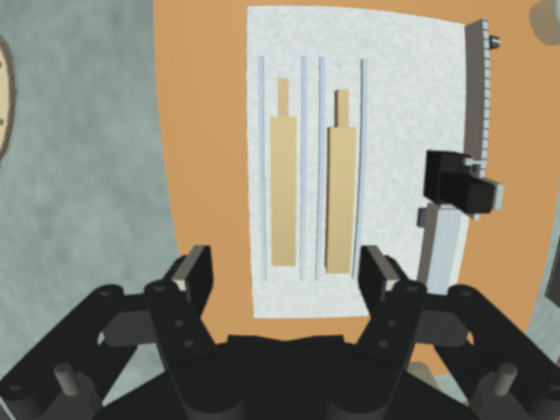

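The wrist view shows the strip lying flat between its ribs (284,190), released, with the tongue parallel to the laid strip's. The pointer is at (472,161) and the rider at (494,42). Next is the handle, after locating its top from the depth data.

```bash
python3 -m handwheel '{"deltas":[[1,0.03,0.4,0,0],[1,0.03,0.7,0,0],[1,0.03,0.8,0.1,0],[1,0.03,0.8,0.3,0],[1,0.02,0.8,0.4,0],[1,0.02,0.5,0.2,0],[1,0,0.12,0,0],[1,0,0,0,0],[1,0,0,0,0]]}' 50
python3 plan.py 618.5 -141 137 -2.2
python3 - <<'E'
from h import *
a=np.radians(-2.2); ey=np.array([-np.sin(a),np.cos(a)]); ex=np.array([ey[1],-ey[0]]); O=np.array([542.2,-135.])
d=dict(np.load('top0.npz')); P=cloud(d)*1000; k=(P[...,2]>98)&(P[...,2]<112); k[:,:300]=0;k[:,380:]=0;k[:170]=0;k[230:]=0
w=(P[k][:,:2]-O); X,Y=w@ex,w@ey; print('top: handle board-frame x',np.percentile(X,[0,3,97,100]).round(1),'y',np.percentile(Y,[0,3,97,100]).round(1))
d=shot('wrist'); im=d['frame'][...,::-1]; cv2.imwrite('pics/wrist5.png',im); print(d['vfov'],d['cx'],d['cy'],d['f'],d['o'],d['R'].round(3).tolist()); np.savez('w5.npz',**d)
E
```

```text
clock: 11.25
tcp_pos: [0.616, -0.1408, 0.2166]
orientation: [-0.0, 0.721, 0.693, 0.0]
wrist_force: [-0.1, -0.0, 1.1]
finger_gap: 0.0855
grip_force: 0.0
t 11.25 tcp [ 616.  -140.8  216.6] yaw -2.22 tilt [-0.  0. -1.] gap 85.5 grip 0.0 F [-0.1 -0.   1.1]
turn first -0.002 then shift [-0.002  0.061  1.99 ]
top: handle board-frame x [ 57.   57.3  98.2 100.9] y [-16.4 -16.    8.3   8.5]
65.70646984690485 285.17259530211925 203.10748322265118 325.19226210127806 [ 0.61819596 -0.07457198  0.28637332] [[0.999, -0.037, -0.01], [-0.039, -0.965, -0.258], [0.0, 0.258, -0.966]]
```

View pics/wrist5.png

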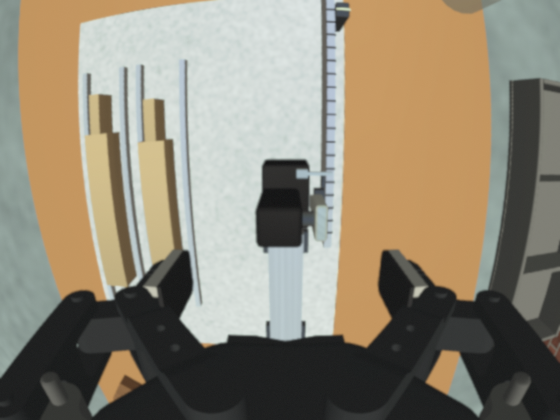

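```bash
python3 - <<'E'
from h import *
a=np.radians(-2.2); ey=np.array([-np.sin(a),np.cos(a)]); ex=np.array([ey[1],-ey[0]]); O=np.array([542.2,-135.])
B=lambda p:np.array([(p[:2]*1000-O)@ex,(p[:2]*1000-O)@ey])
d=dict(np.load('w5.npz')); d['fish']=1
for n,(u,v),z in(('top left',(257,228),.106),('top right',(303,228),.106),('top front',(280,209),.106),('top back',(280,246),.106),('btn outer',(328,215),.098),('pointer tip',(328,174),.055),('rider',(342,16),.056)): print(n,B(onz(d,u,v,z)).round(1))
im=d['frame'][...,::-1]; cv2.imwrite('pics/w5c.png',cv2.resize(im[0:260,230:370],None,fx=2.3,fy=2.3,interpolation=cv2.INTER_CUBIC))
b=B(np.array([.6185,-.141])); print('goal',b)
E
```

```text
top left [57.1 -0.1]
top right [84.1 -0.1]
top front [70.7 11.5]
top back [ 70.5 -11.5]
btn outer [99.7  5.4]
pointer tip [104.7  23.3]
rider [114.1 139.5]
goal [76.47408738 -3.06658767]
```

View pics/w5c.png

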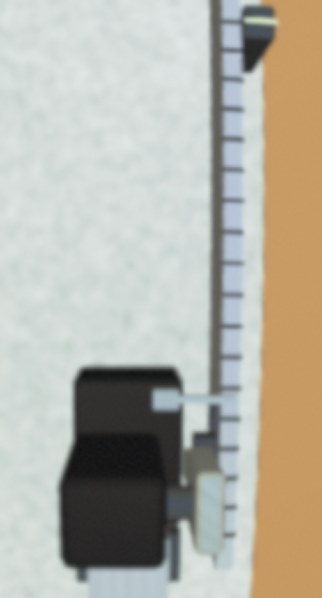

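The crop shows the rider's pale line at crop (260,21), wrist px (343,9), and the pointer tip at crop (235,399), wrist px (332,173.5). Now I lower onto the handle.

```bash
python3 - <<'E'
from h import *
a=np.radians(-2.2); ey=np.array([-np.sin(a),np.cos(a)]); ex=np.array([ey[1],-ey[0]]); O=np.array([542.2,-135.])
B=lambda p:np.array([(p[:2]*1000-O)@ex,(p[:2]*1000-O)@ey])
d=dict(np.load('w5.npz')); d['fish']=1
p,m=B(onz(d,332.2,173.5,.055)),B(onz(d,343,9.1,.056)); print('wrist',p,m,m-p)
d=dict(np.load('top0.npz')); p,m=B(onz(d,334.4,183.7,.055)),B(onz(d,291,179.8,.056)); print('top',p,m,m-p)
E
python3 -m handwheel '{"deltas":[[1,0.02,0.04,0.3,0],[1,0,0,0.5,0],[1,0,0,0.5,0],[1,0,0,0.4,0],[1,0,0,0.28,0],[1,0,0,0,0],[1,0,0,0,0]]}' 50
python3 plan.py 617.6 -139.9 137 -2.2
```

```text
wrist [107.79780043  23.66307881] [114.98736209 145.09656299] [  7.18956166 121.43348419]
top [105.51635443  20.08143622] [114.41240212 141.75853689] [  8.89604769 121.67710067]
clock: 12.18
tcp_pos: [0.6186, -0.1403, 0.1377]
orientation: [0.0, 0.721, 0.693, 0.0]
wrist_force: [-0.0, 0.1, -0.1]
finger_gap: 0.0853
grip_force: 0.0
t 12.18 tcp [ 618.6 -140.3  137.7] yaw -2.21 tilt [ 0.001 -0.    -1.   ] gap 85.3 grip 0.0 F [-0.   0.1 -0.1]
turn first -0.001 then shift [ 0.008 -0.024  0.017]
```

Both views give a draw of about 121.5 mm. Squeeze the handle.

```bash
python3 -m handwheel '{"deltas":[[0.5,0,-0.02,0.01,0],[0.2,0,0,0,0],[0,0,0,0,0],[-0.2,0,0,0,0],[-0.6,0,0,0,0],[-0.6,0,0,0,0],[-0.6,0,0,0,0],[-0.6,0,0,0,0],[-0.6,0,0,0,0]]}' 50
python3 plan.py 617.6 -139.9 137 -2.2
```

```text
clock: 13.3
tcp_pos: [0.6165, -0.1404, 0.1385]
orientation: [0.0, 0.721, 0.693, -0.0]
wrist_force: [-8.9, -0.7, 9.7]
finger_gap: 0.0357
grip_force: 52.0
t 13.3 tcp [ 616.5 -140.4  138.5] yaw -2.23 tilt [-0.    -0.001 -1.   ] gap 35.7 grip 52.0 F [-8.9 -0.7  9.7]
turn first -0.003 then shift [0.013 0.027 0.036]
```

```bash
python3 -m handwheel '{"deltas":[[-0.6,0,-0.03,-0.02,0],[-0.6,0.1,0,0,0],[-0.6,0.2,0,0,0],[-0.6,0.3,0,0,0],[-0.6,0.3,0,0,0],[-0.6,0.3,0,0,0],[-0.6,0.3,0,0,0],[-0.6,0.3,0,0,0],[-0.6,0.3,0,0,0],[-0.6,0.3,0,0,0],[-0.6,0.3,0,0,0],[-0.6,0.2,0,0,0],[-0.6,0.1,0,0,0],[-0.6,0,0,0,0],[-0.6,0,0,0,0]]}' 50
python3 plan.py 621.2 -19 137.5 -2.2
python3 - <<'E'
from h import *
for n in('wrist','top','scene'):
    d=shot(n); np.savez(f'{n}6.npz',**d); im=d['frame'][...,::-1]
    c={'wrist':im[100:240,220:420],'top':im[165:215,270:360],'scene':im[160:260,190:280]}[n]
    f=min(390/c.shape[1],290/c.shape[0]); c=cv2.resize(c,None,fx=f,fy=f,interpolation=cv2.INTER_CUBIC); print(n,f,c.shape)
    cv2.imwrite(f'{n}c.png',c)
o=np.zeros((600,800,3),np.uint8)
for n,(x,y) in dict(wrist=(0,0),top=(400,0),scene=(0,300)).items(): c=cv2.imread(f'{n}c.png'); o[y:y+c.shape[0],x:x+c.shape[1]]=c
cv2.imwrite('pics/after6.png',o)
E
```

```text
clock: 15.18
tcp_pos: [0.6209, -0.021, 0.1385]
orientation: [0.001, 0.721, 0.693, -0.0]
wrist_force: [-5.7, -3.4, 6.6]
finger_gap: 0.0359
grip_force: 52.6
t 15.18 tcp [620.9 -21.  138.5] yaw -2.23 tilt [ 0.001 -0.002 -1.   ] gap 35.9 grip 52.6 F [-5.7 -3.4  6.6]
turn first -0.003 then shift [0.05  0.006 0.025]
wrist 1.95 (273, 390, 3)
top 4.333333333333333 (217, 390, 3)
scene 2.9 (290, 261, 3)
```

View pics/after6.png

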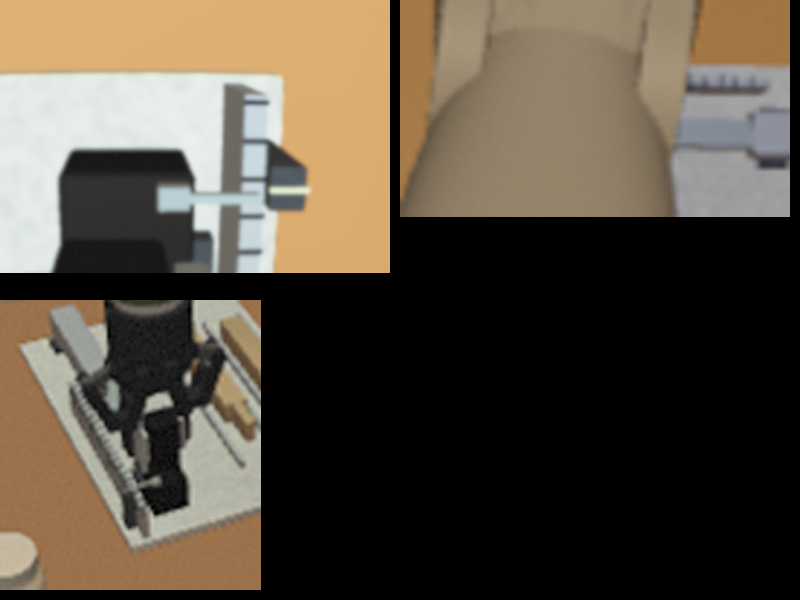

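In the wrist crop the pointer tip is at (258,194) and the rider's pale line at (290,190), so a couple of millimetres remain. I compute the gap.

```bash
cat > gap.py <<'E'
from h import *
import sys
a=np.radians(-2.2); ey=np.array([-np.sin(a),np.cos(a)]); ex=np.array([ey[1],-ey[0]]); O=np.array([542.2,-135.])
B=lambda p:np.array([(p[:2]*1000-O)@ex,(p[:2]*1000-O)@ey])
d=dict(np.load('wrist6.npz')) if len(sys.argv)<2 else shot('wrist'); d['fish']=1
im=d['frame'].astype(float); 
# rider line: pale yellowish (r-b large, bright) on dark, over columns 362..374 ; pointer: row of local extremum over cols 326..331 (dark rail side), vs background
for n,cols,z in(('line',range(360,373),.056),('pointer over rail side',range(321,335),.055)):
    out=[]
    for u in cols:
        g=im[188:212,u].mean(1); r=np.arange(188,212)
        w=np.clip(g-np.median(g)-15,0,None)
        if n=='line': w=np.clip(g-110,0,None)
        k=w.argmax(); s=slice(max(k-2,0),k+3)
        if w[k]>0: v=(r[s]*w[s]).sum()/w[s].sum(); out.append((u,round(v,2),*B(onz(d,u,v,z)).round(2)))
    for o in out: print(n,*o)
E
python3 gap.py
```

```text
line 360 210.03 111.08 138.73
line 361 197.17 111.19 145.31
line 362 197.17 111.7 145.31
line 363 197.18 112.21 145.3
line 364 197.18 112.72 145.31
line 365 197.18 113.24 145.3
line 366 197.19 113.75 145.3
line 367 197.19 114.26 145.3
line 368 197.19 114.78 145.31
line 369 197.19 115.3 145.3
line 370 197.19 115.81 145.31
line 371 197.18 116.33 145.31
line 372 197.15 116.85 145.33
pointer over rail side 333 201.97 97.42 142.61
pointer over rail side 334 201.93 97.92 142.63
```

```bash
python3 - <<'E'
from h import *
d=dict(np.load('wrist6.npz')); im=d['frame']
for u in (325,330,333,336,339,342,345,348,350,352,354): print(u,[int(x) for x in im[194:210,u].mean(1)], [int(x) for x in (im[194:210,u,2].astype(int)-im[194:210,u,0])])
E
```

```text
325 [230, 230, 229, 218, 191, 175, 189, 203, 207, 211, 220, 228, 232, 233, 233, 233] [5, 5, 5, 4, 5, 11, 20, 25, 23, 21, 12, 7, 5, 4, 5, 5]
330 [230, 231, 230, 220, 194, 174, 189, 203, 207, 210, 217, 224, 228, 229, 229, 229] [5, 5, 5, 4, 6, 10, 20, 25, 24, 21, 14, 8, 6, 5, 5, 5]
333 [161, 159, 156, 150, 145, 160, 186, 203, 206, 202, 185, 162, 148, 140, 134, 132] [0, 1, 0, -1, 1, 10, 20, 25, 25, 24, 16, 6, -1, -3, -4, -5]
336 [104, 104, 104, 107, 122, 155, 186, 203, 206, 200, 177, 140, 113, 104, 103, 103] [-11, -10, -11, -10, -2, 10, 21, 25, 26, 24, 17, 5, -7, -10, -12, -11]
339 [104, 102, 103, 107, 123, 155, 187, 203, 206, 200, 177, 140, 112, 103, 102, 102] [-11, -10, -11, -10, -3, 10, 21, 25, 25, 24, 17, 5, -6, -11, -10, -10]
342 [109, 112, 113, 115, 126, 155, 186, 203, 206, 201, 180, 149, 128, 124, 123, 115] [-7, -6, -6, -5, 0, 9, 20, 25, 24, 24, 18, 8, 1, -1, -1, -3]
345 [191, 204, 203, 192, 171, 167, 187, 203, 207, 207, 209, 211, 212, 211, 203, 171] [22, 23, 23, 19, 12, 13, 19, 25, 24, 25, 23, 21, 21, 20, 22, 20]
348 [201, 212, 211, 199, 176, 169, 188, 203, 207, 208, 210, 212, 213, 213, 205, 173] [24, 20, 21, 21, 15, 14, 20, 25, 24, 24, 23, 21, 19, 20, 22, 19]
350 [201, 212, 211, 200, 176, 169, 187, 202, 207, 208, 210, 212, 213, 213, 205, 172] [24, 20, 21, 22, 14, 13, 20, 25, 24, 23, 22, 21, 20, 20, 22, 19]
352 [201, 212, 212, 205, 190, 184, 194, 204, 208, 208, 210, 212, 214, 213, 204, 172] [24, 21, 21, 21, 19, 17, 21, 24, 24, 24, 22, 20, 20, 20, 23, 20]
354 [186, 200, 202, 200, 197, 195, 196, 195, 193, 190, 196, 208, 216, 217, 208, 175] [22, 24, 24, 24, 23, 22, 23, 22, 23, 22, 21, 19, 15, 14, 17, 15]
```

```bash
python3 -m handwheel '{"deltas":[[-0.6,0.03,0,0,0],[-0.6,0.03,0,0,0],[-0.6,0,0,0,0],[-0.6,0,0,0,0],[-0.6,0,0,0,0],[-0.6,0,0,0,0]]}' 50
python3 plan.py 621.2 -18.5 137.5 -2.2
python3 gap.py new | grep -E ' (366|370|33[34]) '
python3 - <<'E'
from h import *
d=shot('wrist')
im=d['frame']
for u in (336,339): print(u,[int(x) for x in im[194:210,u].mean(1)])
print(368,[int(x) for x in im[194:210,368].mean(1)])
E
```

```text
clock: 16.08
tcp_pos: [0.621, -0.0192, 0.1385]
orientation: [0.002, 0.721, 0.693, -0.001]
wrist_force: [-5.3, -6.1, 5.7]
finger_gap: 0.0357
grip_force: 52.7
t 16.07 tcp [621.  -19.2 138.5] yaw -2.26 tilt [ 0.001 -0.003 -1.   ] gap 35.7 grip 52.7 F [-5.3 -6.1  5.7]
turn first -0.006 then shift [0.018 0.005 0.026]
line 366 200.34 113.86 145.36
line 370 200.34 115.92 145.36
pointer over rail side 333 201.99 97.42 144.26
pointer over rail side 334 201.93 97.92 144.29
336 [103, 103, 104, 107, 122, 156, 186, 202, 206, 199, 178, 140, 112, 105, 103, 103]
339 [103, 103, 103, 106, 122, 154, 186, 203, 206, 200, 177, 140, 112, 103, 102, 103]
368 [92, 92, 92, 98, 132, 189, 221, 220, 184, 129, 96, 91, 90, 91, 90, 91]
```

```bash
python3 -m handwheel '{"deltas":[[-0.6,0.03,0,0,0],[-0.6,0,0,0,0],[-0.6,0,0,0,0],[-0.6,0,0,0,0],[-0.6,0,0,0,0],[-0.6,0,0,0,0]]}' 50
python3 plan.py 621.2 -18.2 137.5 -2.2
python3 gap.py new | grep -E ' (366|370|33[34]) '
```

```text
clock: 16.92
tcp_pos: [0.621, -0.0181, 0.1385]
orientation: [0.002, 0.721, 0.693, -0.001]
wrist_force: [-5.4, -5.8, 5.7]
finger_gap: 0.0357
grip_force: 52.7
t 16.93 tcp [621.  -18.1 138.5] yaw -2.26 tilt [ 0.001 -0.003 -1.   ] gap 35.7 grip 52.7 F [-5.4 -5.8  5.7]
turn first -0.006 then shift [-0.003  0.005  0.026]
line 366 202.81 113.94 145.22
line 370 202.81 116.01 145.22
pointer over rail side 333 201.96 97.42 145.41
pointer over rail side 334 201.93 97.92 145.42
```

```bash
python3 -c "
from workcell import hand_in; print(hand_in())"
```

```text
the job is handed in; nothing more can be done
None
```

The job is handed in at about 17 s of the 48 s allowed: the tongued strip lies released in the empty lane with its tongue matching the laid strip, and the arm holds the gauge drawn out about 122 mm, button squeezed, with the pointer measured within about 0.2 mm of the rider line (one wrist-camera reading; the camera calibration itself is good to about 2 mm).

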